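# Tap the polishing bar home against the feeder's hidden stop

### The arm

A 6-joint arm with a two-finger parallel gripper is mounted at the origin on a cart in front of the work surface, level with it; the furniture and walls round the work are solid. World frame = base frame: x ahead of the robot, y to its left, z up, the work surface at z = 0. Lengths are in m, angles in degrees, forces in N, time in s.
With the tool pointing down it reaches from about 0.4 to 0.825 m from the base axis. Payload 7 kg.
Tool frame: the origin (TCP) lies on the front face of the gripper's body, between the roots of the fingers; the fingertips stand 66 mm ahead of it and the grasp point (between the pads) lies 47 mm ahead of it; z points along the fingers, y is the line along which they close (so a half turn about z gives the same grasp; the last joint's range is limited). The gripper opens to 88 mm and grips with 3 to 60 N. Pads are 19 mm wide; open, the fingers measure 130 mm over their backs; the gripper's body (78 mm by 193 mm) begins 47 mm behind the grasp point.
Start: joints at [-54.712, 20.546, 0.682, 0, -70.136, -16.507], TCP at [0.217, -0.639, 0.292] pointing down, gripper open.
Joint ranges: [-176.03, 176.03], [-82.01, 121.73], [-58.28, 71.71], [-173.87, 95.51], [-174.79, -0.11], [-173.66, 173.66]. Speed limits (degrees/s): [136.94, 136.94, 172.46, 180, 180, 180].

### API

Orientations are given as [roll, pitch, yaw] about the fixed x, y, z axes, in that order (R = Rz(yaw) Ry(pitch) Rx(roll)).
In Python, from plant import ctrl gives the robot as it stands.
- The arm moves only by the tool send_rows, never from a script. Its argument "deltas" is a list of rows, each a list of 2 entries, a list of its own where there are three numbers: the shift along the tool's x, y, z each as a share of 800 mm, from -1 to 1, then the turn about the tool's z as a share of 90 degrees, from -1 to 1. A call has exactly 5 rows; each row is the pose to reach, as a shift and turn from the pose commanded when the call began, along the tool's axes at that moment; what a row does not reach only later rows make up. A row lasts 1/12 s, in which the tool goes at most 41.7 mm and 7.16 degrees, less where a joint would pass 70% of its speed; a pose out of reach is approached as far as the arm can. A call with a number of a shift or a turn outside -1 to 1 is refused whole. A call with a gripper value outside its range is refused whole. "gripper" is the opening, from 0 (shut) to 1 (fully open), set as the call begins (left out, the last holds). The fingers move at their own pace and stop on an object; the grip force is fixed at half the most. Time passes only in rows, so rows that repeat a pose let the fingers close, or fill a call up. It gives the time, the measured TCP pose, the force, the opening and the grip force at its end, in the units of the state.
- ctrl.get_obs(): the state, without advancing time (a new reading comes with each control period).
- ctrl.snapshot(name): name is "scene" or "top" or "wrist"; returns a dict with "color" (420x560x3 uint8, red, green, blue), "vertical_fov" (degrees; the focal length in pixels is half the picture's height over the tangent of half this angle, whatever the lens; pixels are square), "cx", "cy" (the principal point, pixels), "k1" (the pictures are not rectified: a ray, as slopes to the right and down, at radius r is drawn at 1 + k1 r^2 times it, then the intrinsics apply), "rvec" (rotation vector, rad) and "tvec" (3), from world to camera coordinates, as OpenCV has them. Camera axes: x right, y down, z forward; pixel columns grow to the right and rows downward; lengths in m; the calibration is good to about 2 mm. A picture is of the moment at which its call begins. There is no depth.
- ctrl.close_job(): hands the job in; it is judged then, once.
Trained networks look in a picture, given as the dict that the camera call returned (one of the last four; its "shot" number tells which), for a name from the list of things; names that differ only in an ending like _2 or _b are one class to them, and where a whole thing is asked for, a point or a joint stands for the part that bears it (a point fixed in the world has none). Each returns a list of dicts, best first, with "conf" (0 to 1); they miss things now and then, are a little off and sometimes report something else, mostly with a low value. They report only what shows in the picture. A call takes as long as a camera call. They do not tell look-alikes from the thing itself.
- ctrl.boxes_of(picture, thing): "xy" ([column, row] as shares, 0 to 1, of the picture: columns of its width, rows of its height, amid what is visible of it).
- ctrl.cut_out(picture, thing): "pixels" (420x560 bool, what is visible of it) and "xy" ([column, row] as shares, 0 to 1, of the picture: columns of its width, rows of its height, amid what is visible of it).
The state is a dict: "clock": time; "joint_pos": joint angles; "qvel": joint speeds; "tau": joint torques, N m; "tool_pos": TCP position; "orientation": TCP orientation; "force": force on the tool from outside, world axes, zero at the start; "moment": the same for the moment, N m; "opening": finger opening in m; "gripper_force": force on a finger pad.
Only numpy, scipy, OpenCV 4.12 (cv2) and the standard library are available. Lean on these libraries where they do the work, as an engineer would, in place of code of your own. Each camera call takes 0.05 s, during which the arm holds its last target. There are 200 camera calls.

### The job

Pick up the tapper with the orange handle and use its white foot to nudge the red polishing bar along the feeder channel, gently and in short taps of one or two centimetres, drawing the tapper back off the bar after each, until the bar sits fully home against the stop hidden under the blue hood. Touch the bar with the tapper only, and finish by standing the tapper upright in the middle of its black rubber pad. Leave the oil bottle, the green bar and the tin where they are.

Things in the scene. Friction and masses are not known exactly. Their poses are not given: they have to be found in the camera images.
- feeder: Bar feeder (dark base, bright rails) fixed to the counter, 240 x 62 mm; origin: centre of its underside; x = push direction, from its open end into its blue hood, z up. Channel floor 4 mm above the counter, over its whole length (x -120 to +120 mm), between two rails 30 mm apart inside, each 10 mm thick, tops 12 mm above the counter. The hood covers x = +5 to +120 mm; the rest is open above.
- hood_mouth (a point): Middle of the top front edge of the feeder's blue hood: 36 mm above the counter, at x = +5 mm of the feeder. The stop is a fixed black wall across the channel under the hood, at a depth that differs each time and is not told. With the bar home, 15 to 50 mm of it still stick out of the hood, so the tapper never goes under it.
- red_bar: Loose polishing bar, half cream wrapper, half dark red, 27 mm wide, 70 long, 22 high, about 0.11 kg, lying lengthwise in the channel before the hood; slides with 1 N or less. Origin: centre of its underside; y lengthwise, into the hood (feeder's +x). The end face to tap is 35 mm from the origin toward the feeder's open end (-y).
- stop_pin (a joint): Feather-light sprung sensing pin (0.1 N) in the face of the hidden stop: 0 = nothing touches it (pin 8 mm proud of the stop), 0.008 m = the bar is flat against the stop. Below 0.008 it springs back if the bar comes away. It cannot be felt; the stop wall behind it can.
- tapper: Hand tapper, 94 mm tall, 0.12 kg, loose, standing upright on the rubber pad; origin at the centre of its foot's underside, z up along it. White round foot 24 mm in diameter from 0 to 24 mm, neck 14 mm thick, orange square handle 18 x 18 mm from 40 to 92 mm, flats across its x and y axes. Grip it by the handle flats.
- pad: Black rubber parking pad, 70 x 70 x 4 mm, fixed to the counter; origin at the centre of its underside, sides along its x and y.
- oil_bottle: Cream bottle with red pointed cap, 41 mm diameter, 113 mm tall, standing on the counter; origin at the centre of its underside. Not to be disturbed.
- green_bar: Polishing bar, cream wrapper and green, 27 x 59 x 22 mm, lying on the counter; origin at the centre of its underside. Not to be disturbed.
- tin: Round white tin with a blue lid, 64 mm diameter, 24 mm tall; origin at the centre of its underside. Not to be disturbed.
Mind the look-alikes: they are no part of the job. Leave any purple look-alike of the tapper alone.

How it is judged (in metres and radians):
On the way, in this order (a step that is already met when the one before it is completed fails the run):
1. the tapper is lifted off its pad (z of tapper in the frame of pad above 0.02 m), for 0.1 s.
2. the bar has been tapped 6 to 38 mm along and the tapper is drawn back off it (distance of red_bar from where it was at the start of the episode between 0.006 and 0.038 m and contact force between tapper and red_bar below 0.01 N), for 0.1 s.
3. the bar is home against the hidden stop, the tapper drawn back off it (value of joint stop_pin above 0.006 m and contact force between tapper and red_bar below 0.01 N), for 0.2 s.
At the end, for the whole second after the job is handed in: The red bar lies in the channel within 2 mm of the hidden stop (sensing pin pushed in by more than 6 mm of its 8), and the tapper stands released and upright on the pad, its foot's centre within 20 mm of the pad's centre; both at rest (value of joint stop_pin above 0.006 m and y of red_bar in the frame of feeder between -0.005 and 0.005 m and linear speed of each of red_bar, tapper below 0.01 m/s and horizontal distance between tapper and pad below 0.02 m and angle between tapper's own z axis and vertical below 0.1 rad and z of tapper in the frame of pad between 0.001 and 0.008 m); the robot touches nothing.
It fails at once if the fingers or arm touch the red bar (contact force between any of the fingers, the arm and red_bar above 0.5 N).
It fails at once if the bar is flicked: faster than 0.15 m/s (linear speed of red_bar above 0.15 m/s).
It fails at once if the bar is rammed: more than 35 N from the tapper (contact force between tapper and red_bar above 35 N).
It fails at once if the oil bottle, the green bar or the tin is moved by more than 15 mm (distance of any of oil_bottle, green_bar, tin from where it was at the start of the episode above 0.015 m).
It also fails if it takes over 64 s, if anything falls off the work surface, if the arm or the gripper's body presses on something with over 40 N, if the wrist force passes 120 N, or if a joint passes its speed limit or range.

## Working session

There is one attempt and no reset: what is moved stays moved. The work goes in short steps, Python scripts to look and compute and a tool call to move; the robot and the scene stay as the last step left them, time stands still between calls to the robot, and variables do not carry over. Pictures are saved under pics/ and viewed, at most 10 in all, crops included, and the job is handed in when it is done.

Besides the shell and the picture viewer there is one more tool, called as a command line: name --argument value ..., lists and objects as JSON in quotes. send_rows: Moves the arm, as the interface text tells. Shift numbers are shares of 800 mm and turn numbers shares of 90 degrees, none past 1 either way. Its arguments: {"type":"object","properties":{"deltas":{"type":"array","items":{"type":"array"}},"gripper":{"type":"number"}},"required":["deltas"]}

```bash
mkdir -p pics; cat > h.py <<'E'
import numpy as np, cv2
from plant import ctrl
def ray(p,uv):
    H,W=p["color"].shape[:2]; f=H/2/np.tan(np.radians(p["vertical_fov"])/2)
    d=np.array([(uv[0]-p["cx"])/f,(uv[1]-p["cy"])/f]); s=d.copy()
    for _ in range(20): s=d/(1+p["k1"]*(s@s))
    R=cv2.Rodrigues(np.array(p["rvec"],float))[0]; t=np.array(p["tvec"],float).ravel()
    return -R.T@t, R.T@np.array([s[0],s[1],1])
def atz(p,uv,z):
    o,d=ray(p,uv); return o+d*(z-o[2])/d[2]
def proj(p,X):
    H,W=p["color"].shape[:2]; f=H/2/np.tan(np.radians(p["vertical_fov"])/2)
    R=cv2.Rodrigues(np.array(p["rvec"],float))[0]; c=R@np.array(X,float)+np.array(p["tvec"],float).ravel()
    s=c[:2]/c[2]; s=s*(1+p["k1"]*(s@s)); return np.array([p["cx"],p["cy"]])+f*s
def save(p,n): cv2.imwrite("pics/"+n+".png",p["color"][:,:,::-1])
E
python3 - <<'E'
from h import *
P={n:ctrl.snapshot(n) for n in("scene","top")}
cv2.imwrite("pics/a.png",cv2.resize(np.vstack([P["scene"]["color"],P["top"]["color"]])[:,:,::-1],None,fx=.71,fy=.71))
save(P["scene"],"scene");save(P["top"],"top")
for n,p in P.items():
    for k in("tapper","red_bar","feeder","pad","hood_mouth","green_bar","tin","oil_bottle"):
        for b in ctrl.boxes_of(p,k):
            uv=np.array(b["xy"])*[560,420]; print(n,k,round(b["conf"],2),uv.round(),atz(p,uv,0.01).round(3))
print(ctrl.get_obs())
E
```

```text
scene tapper 0.72 [222. 257.] [0.452 0.236 0.01 ]
scene tapper 0.66 [209. 224.] [0.592 0.192 0.01 ]
scene tapper 0.65 [252. 245.] [0.455 0.164 0.01 ]
scene tapper 0.55 [269. 234.] [0.471 0.111 0.01 ]
scene feeder 0.62 [362. 176.] [ 0.578 -0.265  0.01 ]
scene pad 0.57 [225. 249.] [0.474 0.217 0.01 ]
scene hood_mouth 0.6 [361. 175.] [ 0.588 -0.271  0.01 ]
scene green_bar 0.8 [296. 238.] [0.422 0.071 0.01 ]
scene tin 0.75 [167. 280.] [0.444 0.359 0.01 ]
scene oil_bottle 0.64 [308. 206.] [ 0.527 -0.039  0.01 ]
top tapper 0.64 [197. 238.] [0.398 0.27  0.01 ]
top tapper 0.48 [212. 198.] [0.503 0.228 0.01 ]
top red_bar 0.62 [399. 213.] [ 0.451 -0.269  0.01 ]
top feeder 0.58 [396. 184.] [ 0.527 -0.263  0.01 ]
top pad 0.65 [218. 204.] [0.485 0.211 0.01 ]
top hood_mouth 0.91 [397. 183.] [ 0.53  -0.266  0.01 ]
top green_bar 0.57 [273. 223.] [0.433 0.065 0.01 ]
top tin 0.79 [162. 224.] [0.436 0.363 0.01 ]
top oil_bottle 0.67 [302. 205.] [ 0.477 -0.011  0.01 ]
{'clock': 0.9, 'joint_pos': array([-5.47124438e+01,  2.05454649e+01,  6.81259655e-01,  6.68926214e-04,
       -7.01346892e+01, -1.65062247e+01]), 'qvel': array([-3.92163284e-05,  4.14571551e-02, -5.15084050e-02,  1.42510822e-01,
        7.24735343e-02,  1.02379147e-02]), 'tau': array([ 7.40196101e-04, -5.82357860e+01,  2.93294835e+01,  7.00266033e+00,
        1.23600330e-02, -2.26197591e-05]), 'tool_pos': array([ 0.2172865 , -0.63904956,  0.29216814]), 'orientation': array([-1.79998761e+02, -2.89091135e-04, -1.61218441e+02]), 'force': array([-0.45897637,  0.74116869,  0.13529386]), 'moment': array([-0.01224444, -0.0192348 , -0.00242526]), 'gripper_force': 0.0, 'opening': 0.08749322157894399}
```

View pics/a.png

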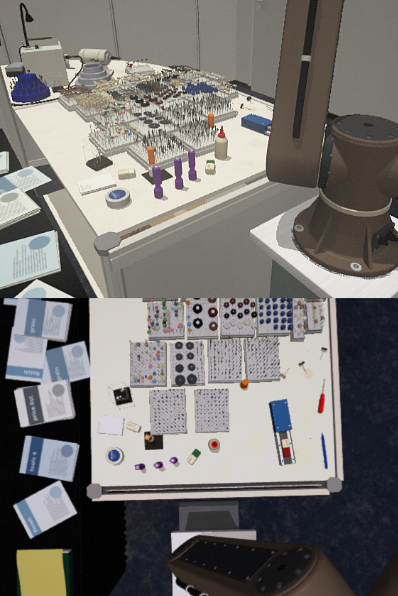

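The composite shows an orange-handled tapper on the black pad (top ≈ (212,198), scene ≈ (212,220)). It could be confused with three purple tappers (top ≈ (197,238), (222,233), (243,230)) and an orange thing far back (top ≈ (345,121)). I choose the one on the pad and check it in a crop.

```bash
python3 - <<'E'
from h import *
t=cv2.imread("pics/top.png");s=cv2.imread("pics/scene.png")
r=lambda i:cv2.resize(i,(400,300),interpolation=cv2.INTER_CUBIC)
a=np.hstack([r(t[165:255,160:280]),r(t[135:240,350:490])])
b=np.hstack([r(s[190:280,180:300]),r(s[150:225,310:410])])
cv2.imwrite("pics/b.png",np.vstack([a,b]))
E
```

```text
(no output)
```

View pics/b.png

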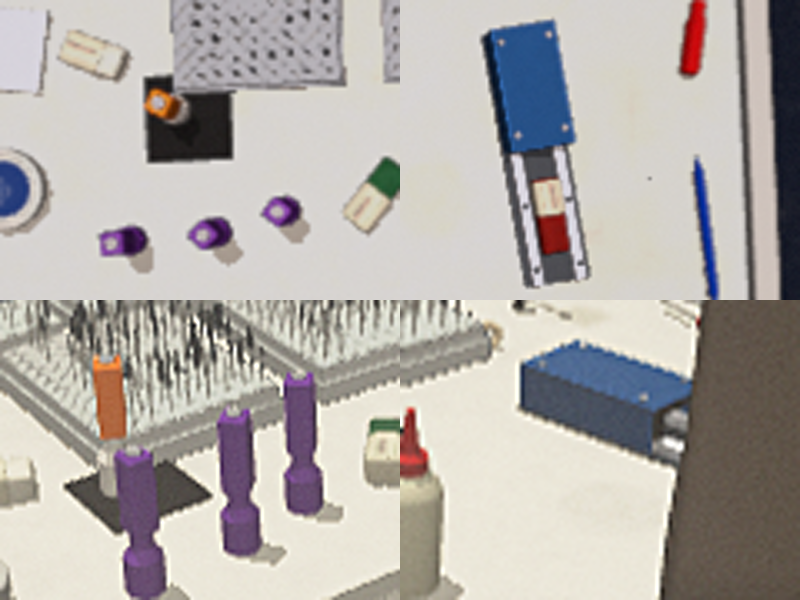

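The crop confirms an orange square handle over a white foot on the black pad. The red bar lies in the channel, dark-red end toward the open end (≈ top (406,217)), and the hood is beyond it.

```bash
python3 - <<'E'
from h import *
p=ctrl.snapshot("top"); s=ctrl.snapshot("scene")
q=lambda u,z:print(u,atz(p,u,z).round(4))
for u,z in [((207.4,195.9),.092),((217,200.4),.004),((394.5,234.8),.012),((415.8,231.3),.012),((386.8,188.2),.036),((410.6,184),.036),((379.8,147.3),.036),((403.6,142),.036)]: q(u,z)
# bar near end: 
q((350+155*.35,135+252*.35),.022);q((350+147*.35,135+180*.35),.022)
for n,z in(("oil_bottle",0.06),("green_bar",.011),("tin",.024)): 
    b=ctrl.boxes_of(p,n)[0]; print(n,atz(p,np.array(b["xy"])*[560,420],z).round(3))
m=lambda x,y:(180+x*.3,190+y*.3)
print("scene top",atz(s,m(108,362),.092).round(4),"foot",atz(s,m(108,490),.004).round(4))
# pad corners top
for u in((147,77),(232,75),(232,160),(148,160)): print(atz(p,(160+u[0]*.3,165+u[1]*.3),.004).round(4))
from scipy.spatial.transform import Rotation as R
w=ctrl.snapshot("wrist");o=ctrl.get_obs()
Rt=R.from_euler('xyz',o['orientation'],degrees=True).as_matrix();C,_=ray(w,(280,210))
Rc=cv2.Rodrigues(np.array(w["rvec"]))[0]
print("cam in tool",Rt.T@(C-o['tool_pos']),(Rt.T@Rc.T).round(3),w["vertical_fov"])
E
```

```text
(207.4, 195.9) [0.5038 0.2259 0.092 ]
(217, 200.4) [0.4968 0.2146 0.004 ]
(394.5, 234.8) [ 0.393  -0.2548  0.012 ]
(415.8, 231.3) [ 0.4008 -0.3115  0.012 ]
(386.8, 188.2) [ 0.5154 -0.233   0.036 ]
(410.6, 184) [ 0.5248 -0.2953  0.036 ]
(379.8, 147.3) [ 0.623  -0.2184  0.036 ]
(403.6, 142) [ 0.6353 -0.2811  0.036 ]
(404.25, 223.2) [ 0.4231 -0.279   0.022 ]
(401.45, 198.0) [ 0.4895 -0.2739  0.022 ]
oil_bottle [ 0.484 -0.007  0.06 ]
green_bar [0.432 0.062 0.011]
tin [0.445 0.361 0.024]
scene top [0.2395 0.3612 0.092 ] foot [0.2571 0.3607 0.004 ]
[0.5307 0.2486 0.004 ]
[0.5305 0.1801 0.004 ]
[0.4622 0.1816 0.004 ]
[0.464  0.2491 0.004 ]
cam in tool [ 0.08539687 -0.00057958 -0.092648  ] [[-0.    -0.95  -0.311]
 [ 1.    -0.    -0.   ]
 [ 0.    -0.311  0.95 ]] 58.577162251865296
```

send_rows --deltas '[[[-0.041,0.031,0],0],[[-0.082,0.062,0],0],[[-0.123,0.093,0],0],[[-0.164,0.124,0],0],[[-0.205,0.155,0],0]]' --gripper 0.6

```text
clock: 1.62
tool_pos: [0.3332, -0.4673, 0.2923]
orientation: [-180.0, 0.0, -161.2]
force: [0.8, 0.3, -0.6]
opening: 0.0598
gripper_force: 0.0
```

send_rows --deltas '[[[-0.041,0.031,0],0.024],[[-0.082,0.062,0],0.048],[[-0.123,0.093,0.01],0.072],[[-0.164,0.124,0.02],0.096],[[-0.205,0.152,0.025],0.12]]'

```text
clock: 2.03
tool_pos: [0.4491, -0.2988, 0.2719]
orientation: [180.0, 0.0, -172.1]
force: [0.4, -1.0, -0.1]
opening: 0.0526
gripper_force: 0.0
```

```bash
cat >> h.py <<'E'
def plan(X,yaw=None):
    """total shares (tool axes now) to bring TCP to X"""
    o=ctrl.get_obs(); y=np.radians(o['orientation'][2]); d=np.array(X)-o['tool_pos']
    x=[np.cos(y),np.sin(y)]; yy=[np.sin(y),-np.cos(y)]
    s=np.array([d[:2]@x,d[:2]@yy,-d[2]])/.8
    t=0 if yaw is None else -((yaw-o['orientation'][2]+180)%360-180)/90
    print("clock",round(o['clock'],2),"tcp",o['tool_pos'].round(4),"rpy",o['orientation'].round(2),"shares",s.round(4),"turn",round(t,4),"rows>=",round(np.linalg.norm(s)*800/41.7,1))
E
python3 - <<'E'
from h import *
plan((.5,.226,.29),180)
w=ctrl.snapshot("wrist"); save(w,"w1")
for k in("red_bar","feeder","hood_mouth"):
    for b in ctrl.boxes_of(w,k): print(k,b["conf"],np.array(b["xy"])*[560,420])
E
```

```text
clock 2.03 tcp [ 0.4491 -0.2988  0.2719] rpy [ 1.7999e+02  2.0000e-02 -1.7213e+02] shares [-0.1529  0.6411 -0.0226] turn 0.0875 rows>= 12.7
red_bar 0.67 [298.592 239.694]
red_bar 0.6 [299.096 189.42 ]
hood_mouth 0.95 [299.096 238.098]
```

View pics/w1.png

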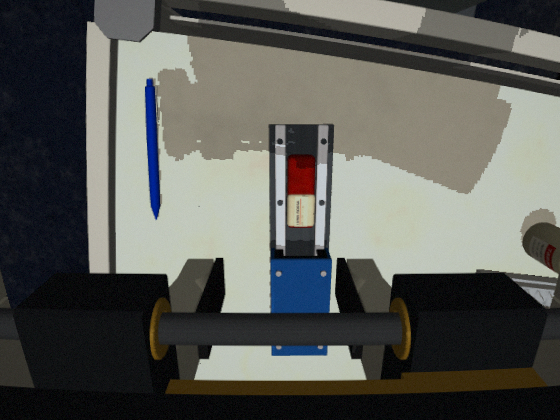

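The wrist view shows the open end of the channel at the top (rows 125–250, columns 269–333), the bar at columns 287–316 and rows 155–227, and the hood front edge at row ~253.

```bash
python3 - <<'E'
from h import *
w=ctrl.snapshot("wrist")
for n,a,b,z in(("open end",(269,125),(334,125),.0),("hood front",(271,253),(331,253),.036),("bar near top edge",(288.5,156),(314.5,156),.026),("bar far",(287,227),(315.5,227),.026),("rail in near",(285.5,135),(316.5,135),.012),("rail in far",(285.5,245),(316.5,245),.012)):
    A,B=atz(w,a,z),atz(w,b,z); print(n,A.round(4),B.round(4),((A+B)/2).round(4),np.linalg.norm(A-B).round(4))
c=w["color"].astype(int)
for v in (130,145,240): print(v,c[v,264:340].sum(1))
print(c[140:235:1,301].sum(1), [tuple(x) for x in c[148:164,301]])
E
```

```text
open end [ 0.4005 -0.3181  0.    ] [ 0.3915 -0.2564  0.    ] [ 0.396  -0.2872  0.    ] 0.0624
hood front [ 0.5165 -0.2996  0.036 ] [ 0.5084 -0.2424  0.036 ] [ 0.5125 -0.271   0.036 ] 0.0578
bar near top edge [ 0.4231 -0.2964  0.026 ] [ 0.4197 -0.2729  0.026 ] [ 0.4214 -0.2847  0.026 ] 0.0237
bar far [ 0.4916 -0.2876  0.026 ] [ 0.4877 -0.2602  0.026 ] [ 0.4897 -0.2739  0.026 ] 0.0276
rail in near [ 0.4063 -0.3014  0.012 ] [ 0.4021 -0.2728  0.012 ] [ 0.4042 -0.2871  0.012 ] 0.029
rail in far [ 0.5166 -0.2851  0.012 ] [ 0.5121 -0.2537  0.012 ] [ 0.5143 -0.2694  0.012 ] 0.0318
130 [370 375 376 374 377 375 237 126 111 111 111 104 163 365 436 447 445 446
 432 449 437 446 396 194 104 167 170 177 179 190 135 123 108 106 112 115
 112 120 106 115  94  99 116 121 110 108 111 109 117 119 111  98 122 121
 130 193 382 458 441 446 433 436 438 445 445 415  99 121 115 117 124 291
 397 394 397 400]
145 [382 375 378 374 367 382 231 128 124 112 102 102 192 538 593 598 592 590
 592 594 605 598 558 278 107 103 121 104 103 116 114 119 124 103 122 116
 117 109 114 100 107 110 107 111 116 110 122 108 115 116
[... 796 characters left out ...]
172 169 187] [(np.int64(37), np.int64(39), np.int64(39)), (np.int64(36), np.int64(40), np.int64(41)), (np.int64(35), np.int64(35), np.int64(39)), (np.int64(37), np.int64(35), np.int64(41)), (np.int64(31), np.int64(33), np.int64(34)), (np.int64(37), np.int64(37), np.int64(42)), (np.int64(37), np.int64(21), np.int64(19)), (np.int64(42), np.int64(0), np.int64(3)), (np.int64(51), np.int64(4), np.int64(6)), (np.int64(59), np.int64(1), np.int64(1)), (np.int64(65), np.int64(1), np.int64(0)), (np.int64(68), np.int64(0), np.int64(1)), (np.int64(69), np.int64(10), np.int64(0)), (np.int64(74), np.int64(3), np.int64(6)), (np.int64(71), np.int64(0), np.int64(0)), (np.int64(73), np.int64(8), np.int64(9))]
```

send_rows --deltas '[[[-0.012,0.05,0],0.0],[[-0.024,0.1,0],0.0],[[-0.036,0.15,-0.005],0.03],[[-0.048,0.2,-0.01],0.06],[[-0.059,0.25,-0.02],0.0875]]'

```text
clock: 2.7
tool_pos: [0.4669, -0.0962, 0.2881]
orientation: [-180.0, -0.0, 179.8]
force: [1.4, 0.4, -0.0]
opening: 0.0529
gripper_force: 0.0
```

```bash
python3 - <<'E'
from h import *
plan((.5,.226,.27),180)
E
```

```text
clock 2.7 tcp [ 0.4669 -0.0962  0.2881] rpy [-1.8000e+02 -3.0000e-02  1.7981e+02] shares [-0.0401  0.4029  0.0226] turn -0.0021 rows>= 7.8
```

send_rows --deltas '[[[-0.004,0.04,0],0.0],[[-0.008,0.08,0],0.0],[[-0.012,0.12,0],0],[[-0.016,0.16,0],0],[[-0.02,0.2,0],0]]'

```text
clock: 3.12
tool_pos: [0.4835, 0.0638, 0.2887]
orientation: [180.0, 0.1, -180.0]
force: [0.9, 0.0, 0.5]
opening: 0.0524
gripper_force: 0.0
```

send_rows --deltas '[[[-0.004,0.04,0],0.0],[[-0.008,0.08,0.005],0.0],[[-0.012,0.12,0.01],0],[[-0.016,0.16,0.015],0],[[-0.02,0.203,0.0225],0]]'

```text
clock: 3.53
tool_pos: [0.4999, 0.2261, 0.2707]
orientation: [180.0, 0.1, 180.0]
force: [0.8, 0.1, -0.2]
opening: 0.0526
gripper_force: 0.0
```

```bash
python3 - <<'E'
from h import *
plan((.5,.226,.27),180)
w=ctrl.snapshot("wrist"); cv2.imwrite("pics/w2.png",w["color"][:,:,::-1])
for k in("tapper","pad"):
    for b in ctrl.boxes_of(w,k): print(k,b["conf"],np.array(b["xy"])*[560,420])
print(proj(w,(.504,.226,.096)),proj(w,(.504,.226,0.004)))
E
```

```text
clock 3.53 tcp [0.4999 0.2261 0.2707] rpy [1.7996e+02 6.0000e-02 1.7999e+02] shares [-0.0002 -0.0001  0.0009] turn -0.0001 rows>= 0.0
tapper 0.95 [326.592  70.602]
tapper 0.74 [171.416  96.096]
tapper 0.56 [240.52   76.398]
[280.56053905 211.43728853] [280.33839941 181.85263011]
```

View pics/w2.png

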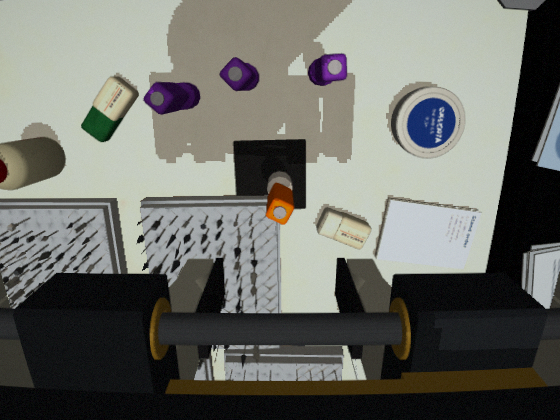

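The tapper's handle top is at ≈ (281,203), its white foot at ≈ (279,183), and the pad at columns 235–305, rows 140–208. The handle is turned by some degrees, so I zoom in.

```bash
python3 - <<'E'
from h import *
c=cv2.imread("pics/w2.png")
cv2.imwrite("pics/w2c.png",cv2.resize(c[130:230,225:325],(600,600),interpolation=cv2.INTER_CUBIC))
h=cv2.cvtColor(c,cv2.COLOR_BGR2HSV); m=((h[...,0]>5)&(h[...,0]<20)&(h[...,1]>150)&(h[...,2]>90)).astype('uint8'); m[240:]=0
print(m.sum(), cv2.minAreaRect(np.argwhere(m)[:,::-1].astype(np.float32)))
m2=m&(h[...,2]>190)
print(m2.sum(), cv2.minAreaRect(np.argwhere(m2)[:,::-1].astype(np.float32)))
E
```

```text
615 ((281.5791931152344, 203.80044555664062), (24.897531509399414, 37.60976028442383), 17.2414608001709)
268 ((279.6000061035156, 211.30001831054688), (21.0190372467041, 20.57182502746582), 26.56505012512207)
```

View pics/w2c.png

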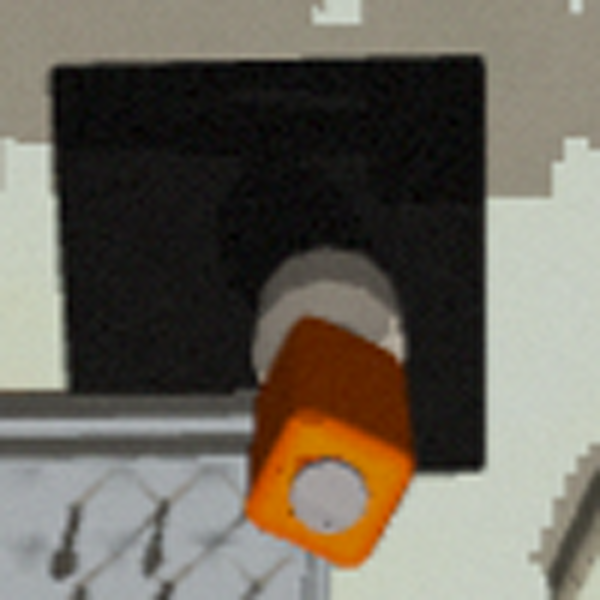

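send_rows --deltas '[[[-0.005,0,0],0.06],[[-0.005,0,0.02],0.12],[[-0.005,0,0.04],0.18],[[-0.005,0,0.05],0.24],[[-0.005,0,0.05],0.293]]'

```text
clock: 4.1
tool_pos: [0.5028, 0.2235, 0.2284]
orientation: [-179.8, -0.1, 153.3]
force: [-0.9, -0.7, 0.4]
opening: 0.0529
gripper_force: 0.0
```

```bash
python3 - <<'E'
from h import *
plan((.504,.226,.122),153.6)
w=ctrl.snapshot("wrist"); c=w["color"][:,:,::-1].copy();cv2.imwrite("pics/w3.png",c)
h=cv2.cvtColor(c,cv2.COLOR_BGR2HSV); m=((h[...,0]>5)&(h[...,0]<20)&(h[...,1]>150)&(h[...,2]>190)).astype('uint8'); m[:170]=0;m[300:]=0
r=cv2.minAreaRect(np.argwhere(m)[:,::-1].astype(np.float32)); print(m.sum(),r,atz(w,r[0],.096)); print(ctrl.get_obs()['joint_pos'])
E
```

```text
clock 4.1 tcp [0.5028 0.2235 0.2284] rpy [-1.7985e+02 -8.0000e-02  1.5331e+02] shares [0.     0.0035 0.133 ] turn -0.0032 rows>= 2.6
61 ((281.0000305175781, 224.00001525878906), (13.099440574645996, 18.83824348449707), 3.5763344764709473) [0.50125703 0.22378511 0.096     ]
[ 4.43540219e+01  1.18638890e+01 -2.01369747e+01 -6.87593501e-03
 -5.81018793e+01 -1.61328792e+02]
```

send_rows --deltas '[[[0,0.002,0.03],0],[[0,0.002,0.06],0],[[0,0.002,0.09],0],[[0,0.002,0.12],0],[[0,0.002,0.133],0]]'

```text
clock: 4.57
tool_pos: [0.5033, 0.2253, 0.1216]
orientation: [-179.9, -0.1, 153.7]
force: [-1.1, 0.3, -0.5]
opening: 0.0525
gripper_force: 0.0
```

```bash
python3 - <<'E'
from h import *
plan((.503,.225,.122),153.6)
w=ctrl.snapshot("wrist"); save(w,"w4"); print(ctrl.get_obs()['force'])
E
```

```text
clock 4.57 tcp [0.5033 0.2253 0.1216] rpy [-1.7986e+02 -7.0000e-02  1.5372e+02] shares [ 0.0002 -0.0005 -0.0005] turn 0.0013 rows>= 0.0
[-1.04459502  0.53006777 -1.23326058]
```

View pics/w4.png

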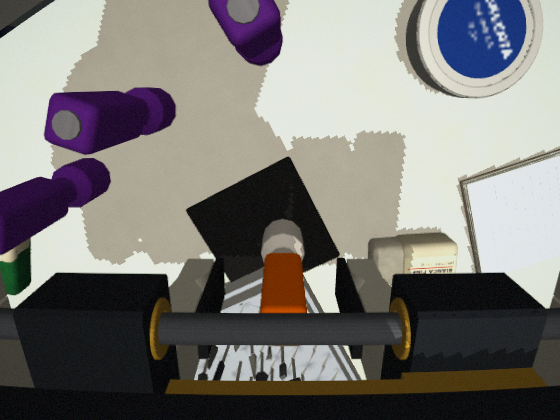

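The handle (columns 261–306) stands square between the fingers (224–336), so I close.

send_rows --deltas '[[[0,0,0],0],[[0,0,0],0],[[0,0,0],0],[[0,0,0],0],[[0,0,0],0]]' --gripper 0

```text
clock: 5.03
tool_pos: [0.5042, 0.2279, 0.1249]
orientation: [179.9, 0.0, 153.8]
force: [-0.0, 0.2, -0.3]
opening: 0.0246
gripper_force: 0.0
```

send_rows --deltas '[[[0,0,0],0],[[0,0,0],0],[[0,0,-0.02],0],[[0,0,-0.04],0],[[0,0,-0.07],0]]'

```text
clock: 5.45
tool_pos: [0.5028, 0.2269, 0.1788]
orientation: [-179.8, -0.1, 153.7]
force: [-0.2, 0.5, -1.0]
opening: 0.0177
gripper_force: 30.0
```

send_rows --deltas '[[[0,0,-0.03],0],[[0,0,-0.06],0],[[0,0,-0.08],0],[[0,0,-0.1],0],[[0,0,-0.1],0]]'

```text
clock: 5.87
tool_pos: [0.5049, 0.2283, 0.2632]
orientation: [179.7, 0.1, 153.8]
force: [0.9, 0.6, -1.7]
opening: 0.0181
gripper_force: 30.0
```

```bash
python3 - <<'E'
from h import *
a=np.radians(8.4); 
plan((.387,-.15,.258),172); print(ctrl.get_obs()['opening'],ctrl.get_obs()['gripper_force'])
E
```

```text
clock 5.87 tcp [0.5049 0.2283 0.2632] rpy [1.7974e+02 1.5000e-01 1.5377e+02] shares [-0.0768 -0.4893  0.0065] turn -0.2025 rows>= 9.5
0.018148294359570598 29.997151494026184
```

send_rows --deltas '[[[-0.01,-0.043,-0.01],0],[[-0.02,-0.086,-0.02],0],[[-0.03,-0.129,-0.02],0],[[-0.04,-0.172,-0.02],0],[[-0.05,-0.215,-0.02],0]]'

```text
clock: 6.28
tool_pos: [0.4625, 0.0542, 0.2751]
orientation: [-180.0, -0.0, 153.8]
force: [1.2, -1.5, -1.3]
opening: 0.0179
gripper_force: 30.0
```

send_rows --deltas '[[[-0.01,-0.043,0],0],[[-0.02,-0.086,0],0],[[-0.03,-0.129,0],0],[[-0.04,-0.172,0],0],[[-0.05,-0.215,0],0]]'

```text
clock: 6.7
tool_pos: [0.4222, -0.1177, 0.2752]
orientation: [180.0, -0.0, 153.8]
force: [0.6, -0.2, -0.6]
opening: 0.0181
gripper_force: 30.0
```

send_rows --deltas '[[[-0.01,-0.043,0],-0.077],[[-0.02,-0.086,0],-0.154],[[-0.03,-0.129,0],-0.231],[[-0.04,-0.172,0],-0.308],[[-0.05,-0.215,0],-0.385]]'

```text
clock: 7.12
tool_pos: [0.3847, -0.28, 0.2751]
orientation: [180.0, -0.0, -176.1]
force: [1.4, 0.7, -1.2]
opening: 0.0175
gripper_force: 30.0
```

send_rows --deltas '[[[0,0,0],0],[[0,0,0],0],[[0,0,0],0],[[0,0,0],0],[[0,0,0],0]]'

```text
clock: 7.53
tool_pos: [0.386, -0.2778, 0.2757]
orientation: [180.0, 0.0, -176.3]
force: [-0.2, 0.5, -0.3]
opening: 0.0177
gripper_force: 30.0
```

```bash
python3 - <<'E'
from h import *
plan((.384,-.2895,.134),-171.6)
w=ctrl.snapshot("wrist"); save(w,"w5"); 
print(proj(w,(.4205,-.284,.026)))
for b in ctrl.cut_out(w,"tapper")[:2]: m=b["pixels"]; v,u=np.nonzero(m); print(b["conf"],u.min(),u.max(),v.min(),v.max())
E
```

```text
clock 7.53 tcp [ 0.386  -0.2778  0.2757] rpy [ 1.7999e+02  1.0000e-02 -1.7633e+02] shares [ 0.0035 -0.0144  0.1771] turn -0.0526 rows>= 3.4
[271.89346341 216.49434387]
0.84 257 302 217 313
```

View pics/w5.png

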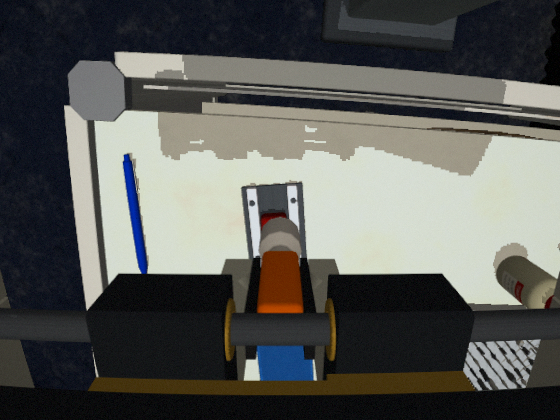

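send_rows --deltas '[[[0.001,-0.005,0.02],-0.02],[[0.0035,-0.0144,0.05],-0.0526],[[0.0035,-0.0144,0.08],-0.0526],[[0.0035,-0.0144,0.1],-0.0526],[[0.0035,-0.0144,0.1],-0.0526]]'

```text
clock: 8.05
tool_pos: [0.3822, -0.2891, 0.1928]
orientation: [179.8, -0.3, -171.6]
force: [-1.3, 0.7, -1.2]
opening: 0.0179
gripper_force: 30.0
```

```bash
python3 - <<'E'
from h import *
plan((.384,-.2895,.134),-171.6)
w=ctrl.snapshot("wrist"); save(w,"w6"); o=ctrl.get_obs()
from scipy.spatial.transform import Rotation as R
Rt=R.from_euler('xyz',o['orientation'],degrees=True).as_matrix()
for L in(.114,.118,.122): print(L,[proj(w,o['tool_pos']+Rt@np.array(x)).round(1) for x in((.012,0,L),(0,.012,L),(0,-.012,L),(.012,0,L-.024))])
for b in ctrl.cut_out(w,"tapper")[:1]: m=b["pixels"]; v,u=np.nonzero(m); print(b["conf"],u.min(),u.max(),v.min(),[(x,u[v==x].min(),u[v==x].max()) for x in range(v.min(),v.min()+50,6)])
print("bar near",proj(w,(.4205,-.284,.026)),"open end",proj(w,(.396,-.287,.004)))
c=w["color"];cv2.imwrite("pics/w6c.png",cv2.resize(c[90:290,180:380,::-1],(600,600)))
E
```

```text
clock 8.05 tcp [ 0.3822 -0.2891  0.1928] rpy [ 179.84   -0.27 -171.64] shares [-0.0022 -0.0008  0.0735] turn -0.0004 rows>= 1.4
0.114 [array([279.7, 221.3]), array([300. , 240.4]), array([259.4, 240.4]), array([279.7, 237. ])]
0.118 [array([279.7, 219. ]), array([299.6, 237.8]), array([259.7, 237.8]), array([279.7, 234.1])]
0.122 [array([279.7, 216.8]), array([299.3, 235.3]), array([260.1, 235.3]), array([279.7, 231.4])]
0.84 256 302 217 [(217, np.int64(277), np.int64(282)), (223, np.int64(266), np.int64(294)), (229, np.int64(262), np.int64(297)), (235, np.int64(261), np.int64(298)), (241, np.int64(260), np.int64(299)), (247, np.int64(259), np.int64(300)), (253, np.int64(259), np.int64(300)), (259, np.int64(261), np.int64(298)), (265, np.int64(261), np.int64(298))]
bar near [279.51484915 259.16550144] open end [280.19313219 219.08613816]
```

View pics/w6c.png

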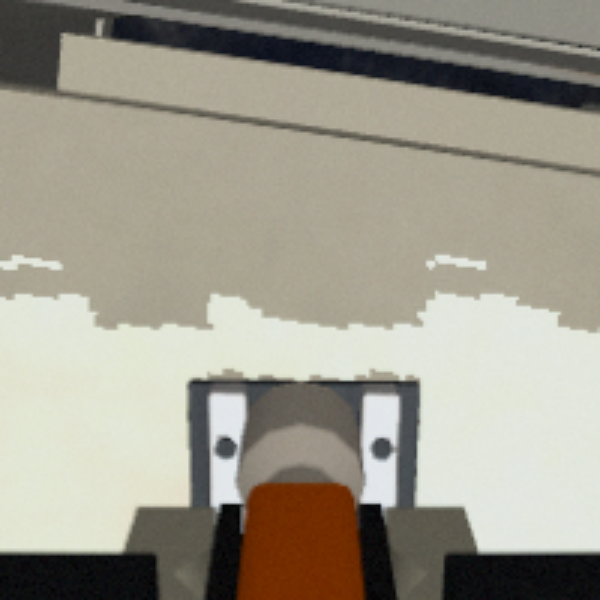

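The foot is upright and centred in the channel, between the rails (columns ~250–312). Its underside is about 121 mm below the TCP. I descend and tap.

send_rows --deltas '[[[0,0,0.03],0],[[0,0,0.055],0],[[0,0,0.07],0],[[0,0,0.07],0],[[0,0,0.07],0]]'

```text
clock: 8.57
tool_pos: [0.3845, -0.2905, 0.1409]
orientation: [-180.0, 0.0, -171.6]
force: [0.9, -0.0, -0.6]
opening: 0.0179
gripper_force: 30.0
```

send_rows --deltas '[[[-0.005,0,0],0],[[-0.01,0,0],0],[[-0.015,0,0],0],[[-0.02,0,0],0],[[-0.025,0,0],0]]'

```text
clock: 8.98
tool_pos: [0.4043, -0.2874, 0.1403]
orientation: [-180.0, 0.1, -171.6]
force: [-0.5, -0.5, -0.7]
opening: 0.018
gripper_force: 30.0
```

send_rows --deltas '[[[-0.005,0,0],0],[[-0.01,0,0],0],[[-0.015,0,0],0],[[-0.02,0,0],0],[[-0.025,0,0],0]]'

```text
clock: 9.4
tool_pos: [0.4234, -0.2845, 0.1397]
orientation: [180.0, -0.0, -171.6]
force: [-1.5, -0.5, 0.0]
opening: 0.0179
gripper_force: 30.0
```

```bash
cat >> h.py <<'E'
def bar():
    """far (hood-side) and near bar ends along feeder axis from top camera, tapper foot"""
    o=ctrl.get_obs(); print("clk",round(o['clock'],2),"tcp",o['tool_pos'].round(4),"F",o['force'].round(2))
    e=np.array([np.cos(np.radians(8.4)),np.sin(np.radians(8.4))]); F=np.array([.396,-.2872])
    print("foot front s",round((o['tool_pos'][:2]-F)@e+.012,4))
    for n in("top","wrist"):
        p=ctrl.snapshot(n); save(p,"bar_"+n)
        for b in ctrl.cut_out(p,"red_bar")[:1]:
            v,u=np.nonzero(b["pixels"]); s=np.array([(atz(p,(a,c),.026)[:2]-F)@e for a,c in zip(u,v)]); print(n,round(b["conf"],2),"n",len(u),"s",s.min().round(4),s.max().round(4))
E
python3 -c "
from h import *
bar(); plan((.384,-.2895,.137),-171.6)"
```

```text
clk 9.4 tcp [ 0.4234 -0.2845  0.1397] F [-1.47 -0.52  0.  ]
foot front s 0.0395
clock 9.6 tcp [ 0.4234 -0.2845  0.1397] rpy [ 1.8000e+02  1.0000e-02 -1.7164e+02] shares [0.0497 0.001  0.0034] turn -0.0004 rows>= 1.0
```

send_rows --deltas '[[[0.01,0,0],0],[[0.02,0,0],0],[[0.03,0,0],0],[[0.03,0,0],0],[[0.03,0,0],0]]'

```text
clock: 10.02
tool_pos: [0.3988, -0.2882, 0.14]
orientation: [-180.0, 0.0, -171.7]
force: [0.6, -0.5, -0.6]
opening: 0.0174
gripper_force: 30.0
```

```bash
python3 -c "
from h import *
bar()
t=cv2.imread('pics/bar_top.png'); w=cv2.imread('pics/bar_wrist.png')
cv2.imwrite('pics/c1.png',np.hstack([cv2.resize(t[170:245,370:445],(400,400),interpolation=cv2.INTER_CUBIC),cv2.resize(w[150:350,180:380],(400,400))]))
"
```

```text
clk 10.02 tcp [ 0.3988 -0.2882  0.14  ] F [ 0.6  -0.48 -0.62]
foot front s 0.0146
top 0.47 n 1228 s 0.1096 0.2405
wrist 0.58 n 1113 s 0.0803 0.1048
```

View pics/c1.png

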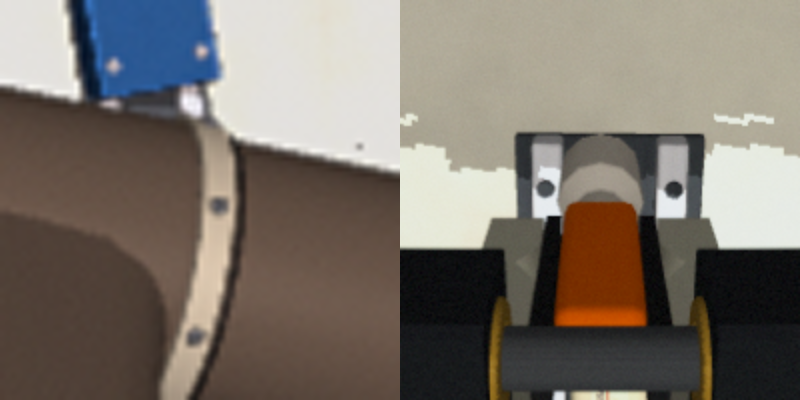

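The wrist view shows the foot clear of the bar. The arm hides the bar's end face from both cameras, so I push on with short taps and watch the force.

send_rows --deltas '[[[-0.005,0,0],0],[[-0.01,0,0],0],[[-0.015,0,0],0],[[-0.02,0,0],0],[[-0.025,0,0],0]]'

```text
clock: 10.63
tool_pos: [0.4199, -0.285, 0.1397]
orientation: [180.0, -0.0, -171.6]
force: [0.1, 0.1, -1.1]
opening: 0.0181
gripper_force: 30.0
```

send_rows --deltas '[[[-0.005,0,0],0],[[-0.01,0,0],0],[[-0.015,0,0],0],[[-0.02,0,0],0],[[-0.025,0,0],0]]'

```text
clock: 11.05
tool_pos: [0.4393, -0.2822, 0.1397]
orientation: [180.0, -0.0, -171.6]
force: [-0.5, 0.1, -1.5]
opening: 0.0181
gripper_force: 30.0
```

send_rows --deltas '[[[0.005,0,0],0],[[0.01,0,0],0],[[0.01,0,0],0],[[0.01,0,0],0],[[0.01,0,0],0]]'

```text
clock: 11.47
tool_pos: [0.4311, -0.2835, 0.14]
orientation: [-180.0, 0.0, -171.7]
force: [0.5, -0.0, -1.4]
opening: 0.0177
gripper_force: 30.0
```

send_rows --deltas '[[[-0.004,0,0],0],[[-0.008,0,0],0],[[-0.01,0,0],0],[[-0.012,0,0],0],[[-0.014,0,0],0]]'

```text
clock: 11.88
tool_pos: [0.4422, -0.2817, 0.1397]
orientation: [180.0, -0.0, -171.6]
force: [-1.2, -0.5, 0.4]
opening: 0.0178
gripper_force: 30.0
```

send_rows --deltas '[[[-0.001,0,0],0],[[-0.002,0,0],0],[[-0.003,0,0],0],[[-0.004,0,0],0],[[-0.004,0,0],0]]'

```text
clock: 12.3
tool_pos: [0.4456, -0.2813, 0.1398]
orientation: [-180.0, 0.0, -171.6]
force: [-1.4, -0.7, -0.7]
opening: 0.0177
gripper_force: 30.0
```

```bash
python3 -c "
from h import *
print([ (ctrl.snapshot('top') and 0) or ctrl.get_obs()['force'].round(2).tolist() for _ in range(2)])"
```

```text
[[-1.01, -0.22, 0.0], [-1.76, 0.01, -0.8]]
```

send_rows --deltas '[[[-0.001,0,0],0],[[-0.002,0,0],0],[[-0.003,0,0],0],[[-0.004,0,0],0],[[-0.004,0,0],0]]'

```text
clock: 12.82
tool_pos: [0.4488, -0.2808, 0.1398]
orientation: [-180.0, 0.0, -171.6]
force: [0.1, 0.6, -0.6]
opening: 0.0178
gripper_force: 30.0
```

send_rows --deltas '[[[-0.001,0,0],0],[[-0.002,0,0],0],[[-0.003,0,0],0],[[-0.004,0,0],0],[[-0.004,0,0],0]]'

```text
clock: 13.23
tool_pos: [0.452, -0.2804, 0.1398]
orientation: [-180.0, 0.0, -171.6]
force: [-0.7, 0.9, -1.0]
opening: 0.018
gripper_force: 30.0
```

send_rows --deltas '[[[0.005,0,0],0],[[0.01,0,0],0],[[0.01,0,0],0],[[0.01,0,0],0],[[0.01,0,0],0]]'

```text
clock: 13.65
tool_pos: [0.4439, -0.2816, 0.1399]
orientation: [-180.0, 0.0, -171.6]
force: [-0.7, -0.2, -1.2]
opening: 0.0182
gripper_force: 30.0
```

send_rows --deltas '[[[-0.004,0,0],0],[[-0.008,0,0],0],[[-0.01,0,0],0],[[-0.012,0,0],0],[[-0.013,0,0],0]]'

```text
clock: 14.07
tool_pos: [0.4542, -0.28, 0.1397]
orientation: [180.0, -0.0, -171.6]
force: [-1.9, 0.1, 0.5]
opening: 0.0181
gripper_force: 30.0
```

send_rows --deltas '[[[-0.001,0,0],0],[[-0.002,0,0],0],[[-0.003,0,0],0],[[-0.004,0,0],0],[[-0.004,0,0],0]]'

```text
clock: 14.48
tool_pos: [0.4574, -0.2796, 0.1398]
orientation: [-180.0, 0.0, -171.6]
force: [-1.1, -0.5, 0.3]
opening: 0.0178
gripper_force: 30.0
```

send_rows --deltas '[[[-0.001,0,0],0],[[-0.002,0,0],0],[[-0.003,0,0],0],[[-0.004,0,0],0],[[-0.004,0,0],0]]'

```text
clock: 14.9
tool_pos: [0.4607, -0.2791, 0.1398]
orientation: [-180.0, 0.0, -171.6]
force: [-0.2, -0.1, 0.2]
opening: 0.0178
gripper_force: 30.0
```

send_rows --deltas '[[[-0.001,0,0],0],[[-0.002,0,0],0],[[-0.003,0,0],0],[[-0.004,0,0],0],[[-0.004,0,0],0]]'

```text
clock: 15.32
tool_pos: [0.4638, -0.2786, 0.1398]
orientation: [-180.0, 0.0, -171.6]
force: [-0.9, -0.5, -0.3]
opening: 0.0175
gripper_force: 30.0
```

send_rows --deltas '[[[0.005,0,0],0],[[0.01,0,0],0],[[0.01,0,0],0],[[0.01,0,0],0],[[0.01,0,0],0]]'

```text
clock: 15.73
tool_pos: [0.4558, -0.2798, 0.1399]
orientation: [-180.0, 0.0, -171.6]
force: [-0.6, 0.3, -1.1]
opening: 0.0177
gripper_force: 30.0
```

send_rows --deltas '[[[-0.004,0,0],0],[[-0.008,0,0],0],[[-0.01,0,0],0],[[-0.012,0,0],0],[[-0.013,0,0],0]]'

```text
clock: 16.15
tool_pos: [0.466, -0.2783, 0.1397]
orientation: [180.0, -0.0, -171.6]
force: [-1.1, -0.5, 1.2]
opening: 0.018
gripper_force: 30.0
```

send_rows --deltas '[[[-0.001,0,0],0],[[-0.002,0,0],0],[[-0.003,0,0],0],[[-0.004,0,0],0],[[-0.004,0,0],0]]'

```text
clock: 16.57
tool_pos: [0.4693, -0.2778, 0.1398]
orientation: [-180.0, 0.0, -171.6]
force: [-0.8, 0.0, -0.5]
opening: 0.018
gripper_force: 30.0
```

send_rows --deltas '[[[-0.001,0,0],0],[[-0.002,0,0],0],[[-0.003,0,0],0],[[-0.004,0,0],0],[[-0.004,0,0],0]]'

```text
clock: 16.98
tool_pos: [0.4725, -0.2773, 0.1398]
orientation: [-180.0, 0.0, -171.6]
force: [-0.5, -0.3, -1.2]
opening: 0.0177
gripper_force: 30.0
```

send_rows --deltas '[[[-0.001,0,0],0],[[-0.002,0,0],0],[[-0.003,0,0],0],[[-0.004,0,0],0],[[-0.004,0,0],0]]'

```text
clock: 17.4
tool_pos: [0.4757, -0.2769, 0.1398]
orientation: [-180.0, 0.0, -171.6]
force: [-2.3, -0.6, 0.5]
opening: 0.0176
gripper_force: 30.0
```

```bash
python3 -c "
from h import *
bar()"
```

```text
clk 17.4 tcp [ 0.4757 -0.2769  0.1398] F [-2.27 -0.63  0.47]
foot front s 0.0923
wrist 0.66 n 16766 s -0.0015 0.1876
```

```bash
cat >>h.py <<'E'
def favg(n=5):
    r=[]
    for _ in range(n): ctrl.snapshot("wrist"); r.append(ctrl.get_obs()['force'])
    print("Favg",np.mean(r,0).round(2),"sd",np.std(r,0).round(2),ctrl.get_obs()['tool_pos'].round(4))
E
python3 -c "
from h import *
favg()"
```

```text
Favg [-0.48 -0.15 -0.4 ] sd [0.43 0.48 0.87] [ 0.4756 -0.2769  0.1398]
```

send_rows --deltas '[[[0.005,0,0],0],[[0.01,0,0],0],[[0.01,0,0],0],[[0.01,0,0],0],[[0.01,0,0],0]]'

```text
clock: 18.27
tool_pos: [0.4676, -0.2781, 0.1399]
orientation: [-180.0, 0.0, -171.6]
force: [0.3, 0.1, -1.5]
opening: 0.0177
gripper_force: 30.0
```

```bash
python3 -c "
from h import *
favg()"
```

```text
Favg [-0.03  0.46 -1.35] sd [0.25 0.34 0.3 ] [ 0.4677 -0.278   0.1398]
```

send_rows --deltas '[[[-0.004,0,0],0],[[-0.007,0,0],0],[[-0.009,0,0],0],[[-0.011,0,0],0],[[-0.012,0,0],0]]'

```text
clock: 18.93
tool_pos: [0.4771, -0.2766, 0.1397]
orientation: [180.0, -0.0, -171.6]
force: [-1.0, -1.1, 0.0]
opening: 0.0177
gripper_force: 30.0
```

```bash
python3 -c "
from h import *
favg()"
```

```text
Favg [-0.44  0.01 -0.72] sd [0.56 0.55 0.56] [ 0.477  -0.2766  0.1397]
```

send_rows --deltas '[[[-0.001,0,0],0],[[-0.002,0,0],0],[[-0.003,0,0],0],[[-0.004,0,0],0],[[-0.004,0,0],0]]'

```text
clock: 19.6
tool_pos: [0.4804, -0.2762, 0.1398]
orientation: [-180.0, 0.0, -171.6]
force: [0.1, 0.6, -0.9]
opening: 0.018
gripper_force: 30.0
```

send_rows --deltas '[[[-0.001,0,0],0],[[-0.002,0,0],0],[[-0.003,0,0],0],[[-0.004,0,0],0],[[-0.004,0,0],0]]'

```text
clock: 20.02
tool_pos: [0.4821, -0.2759, 0.1396]
orientation: [180.0, -0.2, -171.7]
force: [-5.1, -0.5, 2.8]
opening: 0.0174
gripper_force: 30.0
```

```bash
python3 -c "
from h import *
for n in ('wrist','top','scene'):
    p=ctrl.snapshot(n); c=p['color'].astype(int); save(p,'d_'+n)
    m=(c[...,0]>35)&(c[...,1]<c[...,0]*.3)&(c[...,2]<c[...,0]*.3); v,u=np.nonzero(m); print(n,len(u),(u.min(),u.max(),v.min(),v.max()) if len(u) else '')
    h=proj(p,(.5125,-.271,.036)); print('hood',h)
print(ctrl.get_obs()['force'])
"
```

```text
wrist 1233 (np.int64(54), np.int64(303), np.int64(244), np.int64(389))
hood [281.55203108 292.44152213]
top 166 (np.int64(298), np.int64(455), np.int64(135), np.int64(209))
hood [401.43445629 188.93092924]
scene 7 (np.int64(308), np.int64(316), np.int64(177), np.int64(189))
hood [381.86609176 174.63524052]
[-5.35530503 -1.88629053  3.38064351]
```

The force jumped to −5 N and the tool is lagging its command, so the stop has been felt. I draw back and raise the tapper for a look.

send_rows --deltas '[[[0.004,0,0],0],[[0.01,0,0],0],[[0.02,0,0],0],[[0.03,0,0],0],[[0.03,0,0],0]]'

```text
clock: 20.58
tool_pos: [0.4579, -0.2792, 0.1397]
orientation: [180.0, -0.0, -171.7]
force: [-0.5, -0.2, -1.8]
opening: 0.0179
gripper_force: 30.0
```

send_rows --deltas '[[[0.02,0,0],0],[[0.04,0,-0.03],0],[[0.06,0,-0.07],0],[[0.08,0,-0.11],0],[[0.08,0,-0.14],0]]'

```text
clock: 21.0
tool_pos: [0.3941, -0.2887, 0.2542]
orientation: [-180.0, 0.1, -171.7]
force: [0.0, 0.1, -1.2]
opening: 0.018
gripper_force: 30.0
```

send_rows --deltas '[[[0,0.03,-0.02],0],[[0,0.07,-0.03],0],[[0,0.11,-0.03],0],[[0,0.13,-0.03],0],[[0,0.13,-0.03],0]]'

```text
clock: 21.42
tool_pos: [0.3805, -0.1836, 0.2765]
orientation: [180.0, 0.1, -171.5]
force: [0.2, -0.6, -0.7]
opening: 0.0178
gripper_force: 30.0
```

```bash
python3 -c "
from h import *
plan((.504,.22,.27),153.6)
t=ctrl.snapshot('top');w=ctrl.snapshot('wrist');save(t,'e_t');save(w,'e_w')
print(proj(t,(.5125,-.271,.036)),proj(w,(.5125,-.271,.036)))
cv2.imwrite('pics/e.png',np.hstack([cv2.resize(t['color'][165:240,365:440,::-1],(390,390),interpolation=cv2.INTER_CUBIC),cv2.resize(w['color'][...,::-1],(400,390))]))
for n in('red_bar','hood_mouth'):
  for p in(t,w): print(n,[(b['conf'],np.array(b['xy'])*[560,420]) for b in ctrl.boxes_of(p,n)])
"
```

```text
clock 21.42 tcp [ 0.3805 -0.1836  0.2765] rpy [ 1.7998e+02  1.4000e-01 -1.7154e+02] shares [-0.227   0.4762  0.0081] turn 0.3874 rows>= 10.1
[401.43445629 188.93092924] [178.06558176 295.59216408]
red_bar [(0.5, array([395.192, 192.486]))]
red_bar [(0.65, array([182.616, 267.12 ]))]
hood_mouth [(0.87, array([399.784, 178.794]))]
hood_mouth [(0.7, array([180.712, 223.104]))]
```

View pics/e.png

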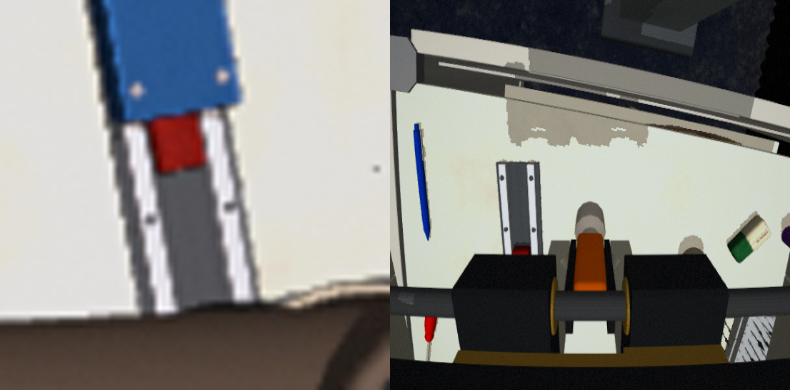

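The left panel shows the red end sticking ~25 mm out of the hood, lying straight in the channel. The right panel shows the tapper held upright. I carry the tapper back to the pad.

send_rows --deltas '[[[-0.021,0.046,0],0],[[-0.042,0.092,0],0],[[-0.063,0.138,0],0],[[-0.084,0.184,0],0],[[-0.105,0.23,0],0]]'

```text
clock: 22.13
tool_pos: [0.4379, 0.0099, 0.2758]
orientation: [-180.0, 0.0, -171.7]
force: [1.9, -0.4, -0.8]
opening: 0.0177
gripper_force: 30.0
```

send_rows --deltas '[[[-0.021,0.046,0],0],[[-0.042,0.092,0],0],[[-0.063,0.138,0],0],[[-0.084,0.184,0],0],[[-0.105,0.23,0],0]]'

```text
clock: 22.55
tool_pos: [0.4947, 0.2045, 0.2753]
orientation: [-180.0, -0.0, -171.7]
force: [0.5, -0.1, -0.8]
opening: 0.0178
gripper_force: 30.0
```

send_rows --deltas '[[[0,0,0],0.075],[[0,0,0],0.15],[[0,0,0],0.225],[[0,0,0],0.3],[[0,0,0],0.375]]'

```text
clock: 22.97
tool_pos: [0.4945, 0.2025, 0.275]
orientation: [-179.9, -0.0, 154.2]
force: [0.4, 0.5, -1.0]
opening: 0.0179
gripper_force: 30.0
```

send_rows --deltas '[[[0,0,0],0],[[0,0,0],0],[[0,0,0],0],[[0,0,0],0],[[0,0,0],0]]'

```text
clock: 23.38
tool_pos: [0.494, 0.2028, 0.2757]
orientation: [-180.0, -0.0, 154.7]
force: [0.1, -0.1, -1.0]
opening: 0.0179
gripper_force: 30.0
```

```bash
python3 -c "
from h import *
plan((.497,.215,.15),153.6)
w=ctrl.snapshot('wrist');save(w,'f_w')
for k in('pad','tapper'):
  for b in ctrl.cut_out(w,k)[:3]:
    v,u=np.nonzero(b['pixels']); print(k,b['conf'],np.array(b['xy'])*[560,420],u.min(),u.max(),v.min(),v.max(),len(u))
c=w['color'].astype(int); m=((c.max(2)<60)).astype('uint8'); m[255:]=0; m[:100]=0
n,l,s,ce=cv2.connectedComponentsWithStats(m); 
for i in range(1,n):
  if s[i,4]>300: print('dark',s[i],ce[i], cv2.minAreaRect(np.argwhere(l==i)[:,::-1].astype(np.float32)))
print('exp pad centre',proj(w,(.497,.215,.004)), [proj(w,(.497+a,.215+b,.004)).round() for a in(-.035,.035) for b in(-.035,.035)])
"
```

```text
clock 23.38 tcp [0.494  0.2028 0.2757] rpy [-179.99   -0.    154.69] shares [0.0032 0.0154 0.1571] turn 0.0121 rows>= 3.0
pad 0.81 [292.488 164.22 ] 247 339 128 205 4266
tapper 0.87 [300.328  53.004] 284 317 34 72 924
tapper 0.84 [226.576  99.582] 204 245 84 114 1007
tapper 0.75 [280.112 269.094] 257 303 217 313 3825
dark [ 526  100   34  140 2317] [548.39188606 145.87958567] ((542.5, 169.5), (139.0, 33.0), 90.0)
dark [ 248  128   92   78 4122] [293.97865114 168.33721494] ((294.1000061035156, 173.2000274658203), (68.42367553710938, 70.65974426269531), 63.43495178222656)
dark [160 133  31  32 444] [178.58333333 144.51801802] ((178.35121154785156, 145.26097106933594), (28.705486297607422, 27.23878288269043), 65.224853515625)
dark [433 235  44  20 475] [457.62315789 247.63789474] ((454.5, 244.5), (19.0, 43.0), 90.0)
exp pad centre [293.12278538 173.99685347] [array([246., 157.]), array([311., 127.]), array([276., 218.]), array([339., 190.])]
```

The pad is where I expected it, within about 1 px. I lower the tapper.

send_rows --deltas '[[[0.0032,0.0154,0.03],0],[[0.0032,0.0154,0.07],0],[[0.0032,0.0154,0.11],0],[[0.0032,0.0154,0.15],0],[[0.0032,0.0154,0.157],0]]'

```text
clock: 23.95
tool_pos: [0.4945, 0.2134, 0.1454]
orientation: [-179.6, -0.2, 154.6]
force: [-0.4, -0.6, -1.6]
opening: 0.0178
gripper_force: 30.0
```

send_rows --deltas '[[[0,0,0.008],0],[[0,0,0.016],0],[[0,0,0.022],0],[[0,0,0.026],0],[[0,0,0.026],0]]'

```text
clock: 24.37
tool_pos: [0.4972, 0.2153, 0.1299]
orientation: [179.9, 0.0, 154.6]
force: [-1.0, 0.1, -1.2]
opening: 0.0179
gripper_force: 30.0
```

```bash
python3 -c "
from h import *
favg(4); plan((.497,.215,.1255))"
```

```text
Favg [ 0.12  0.3  -0.46] sd [0.54 0.3  0.7 ] [0.4972 0.2154 0.1301]
clock 24.57 tcp [0.4972 0.2154 0.1301] rpy [1.7993e+02 3.0000e-02 1.5461e+02] shares [ 0.0001 -0.0005  0.0058] turn 0 rows>= 0.1
```

Next I lower in 1 mm steps until the pad is felt.

send_rows --deltas '[[[0,0,0.001],0],[[0,0,0.002],0],[[0,0,0.003],0],[[0,0,0.004],0],[[0,0,0.004],0]]'

```text
clock: 24.98
tool_pos: [0.4968, 0.2151, 0.126]
orientation: [-180.0, -0.0, 154.6]
force: [-1.3, -0.6, -0.8]
opening: 0.0179
gripper_force: 30.0
```

```bash
python3 -c "
from h import *
favg(4)"
```

```text
Favg [-0.01  0.13 -0.66] sd [0.37 0.18 0.27] [0.497  0.2151 0.1262]
```

send_rows --deltas '[[[0,0,0.0005],0],[[0,0,0.001],0],[[0,0,0.0015],0],[[0,0,0.002],0],[[0,0,0.002],0]]'

```text
clock: 25.6
tool_pos: [0.4969, 0.2151, 0.1245]
orientation: [-180.0, 0.0, 154.6]
force: [-0.9, 0.9, -1.2]
opening: 0.018
gripper_force: 30.0
```

```bash
python3 -c "
from h import *
favg(4)"
```

```text
Favg [-0.09  0.12 -1.15] sd [0.57 0.49 0.59] [0.4969 0.2151 0.1246]
```

send_rows --deltas '[[[0,0,0.0005],0],[[0,0,0.001],0],[[0,0,0.0015],0],[[0,0,0.0015],0],[[0,0,0.0015],0]]'

```text
clock: 26.22
tool_pos: [0.497, 0.2152, 0.1244]
orientation: [180.0, 0.0, 154.6]
force: [-3.4, -1.2, 9.1]
opening: 0.0175
gripper_force: 30.0
```

```bash
python3 -c "
from h import *
favg(4)"
```

```text
Favg [-2.96 -0.76  9.46] sd [0.58 0.13 0.58] [0.497  0.2152 0.1244]
```

Pad contact felt (9 N). I relieve it by 1 mm, release and rise straight up.

send_rows --deltas '[[[0,0,-0.001],0],[[0,0,-0.001],0],[[0,0,-0.001],0],[[0,0,-0.001],0],[[0,0,-0.001],0]]'

```text
clock: 26.83
tool_pos: [0.4971, 0.2152, 0.1244]
orientation: [180.0, 0.0, 154.6]
force: [-2.5, -0.2, 4.9]
opening: 0.0177
gripper_force: 30.0
```

send_rows --deltas '[[[0,0,0],0],[[0,0,0],0],[[0,0,0],0],[[0,0,0],0],[[0,0,0],0]]' --gripper 0.6

```text
clock: 27.25
tool_pos: [0.4969, 0.2151, 0.124]
orientation: [-180.0, -0.0, 154.6]
force: [-0.5, 0.5, -0.8]
opening: 0.0457
gripper_force: 0.0
```

send_rows --deltas '[[[0,0,0],0],[[0,0,-0.01],0],[[0,0,-0.03],0],[[0,0,-0.06],0],[[0,0,-0.1],0]]'

```text
clock: 27.67
tool_pos: [0.496, 0.2144, 0.2039]
orientation: [-179.8, -0.1, 154.6]
force: [0.3, 0.0, 0.1]
opening: 0.0528
gripper_force: 0.0
```

send_rows --deltas '[[[0,0,-0.04],0],[[0,0,-0.08],0],[[0,0,-0.1],0],[[0,0,-0.1],0],[[0,0,-0.1],0]]'

```text
clock: 28.08
tool_pos: [0.4971, 0.2153, 0.2858]
orientation: [179.8, 0.1, 154.6]
force: [-0.4, -0.4, -0.4]
opening: 0.0522
gripper_force: 0.0
```

```bash
python3 -c "
from h import *
plan((.497,.215,.27))
w=ctrl.snapshot('wrist')
print('exp top',proj(w,(.497,.215,.098)),'foot',proj(w,(.497,.215,.016)))
for b in ctrl.cut_out(w,'tapper')[:4]:
    v,u=np.nonzero(b['pixels']); print(b['conf'],np.array(b['xy'])*[560,420],u.min(),u.max(),v.min(),v.max())
c=w['color'].astype(int); m=(c[...,0]>200)&(c[...,1]>90)&(c[...,1]<170)&(c[...,2]<60); m[300:]=0; v,u=np.nonzero(m); print('orange top',len(u),u.mean(),v.mean())
h=cv2.cvtColor(w['color'],cv2.COLOR_RGB2HSV); m=(h[...,0]>3)&(h[...,0]<20)&(h[...,1]>150); m[300:]=0;v,u=np.nonzero(m); print('orange all',len(u),u.min(),u.max(),v.min(),v.max())
t=ctrl.snapshot('top'); c=t['color'].astype(int); m=(c[...,0]>80)&(c[...,1]<60)&(c[...,2]<60); v,u=np.nonzero(m); k=(u>370)&(u<430)&(v>150)&(v<240); print('red',k.sum(),u[k].mean() if k.any() else 0,v[k].min() if k.any() else 0,v[k].max() if k.any() else 0)
t0=cv2.imread('pics/e_t.png')[...,::-1].astype(int); m=(t0[...,0]>80)&(t0[...,1]<60)&(t0[...,2]<60); v,u=np.nonzero(m); k=(u>370)&(u<430)&(v>150)&(v<240); print('red before',k.sum(),u[k].mean(),v[k].min(),v[k].max())
"
```

```text
clock 28.08 tcp [0.4971 0.2153 0.2858] rpy [1.7984e+02 6.0000e-02 1.5460e+02] shares [-0.0001 -0.0004  0.0198] turn 0 rows>= 0.4
exp top [279.81734649 200.78084803] foot [279.60823533 176.76604138]
0.78 [211.288 102.312] 190 232 87 117
0.72 [281.792  58.506] 267 297 41 75
0.64 [279.104 186.984] 267 290 164 211
0.59 [163.408 147.21 ] 139 190 128 166
orange top 18 271.8888888888889 204.44444444444446
orange all 1017 36 559 1 299
red 90 398.68888888888887 187 197
red before 92 398.6521739130435 187 197
```

The tapper stands upright at the predicted pixels and the bar has not moved, so I hand the job in.

```bash
python3 -c "
from h import *
print(ctrl.close_job())"
```

```text
the job is handed in; nothing more can be done
None
```

I handed the job in at about 28 s; the hand-in call gave no verdict. The red bar was tapped until I felt the stop (about 5 N), the tapper stands upright within a few millimetres of the pad's centre, and I saw no contact with the oil bottle, green bar or tin.

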